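# Drive the stuck hinge pin out of the sinker mould

## Robot

A 6-joint arm with a two-finger parallel gripper is mounted at the origin on the work surface. World frame = base frame: x ahead of the robot, y to its left, z up, the work surface at z = 0. Lengths are in m, angles in rad, forces in N, time in s.
With the tool pointing down it reaches from about 0.3 to 0.85 m from the base axis. Payload 5.4 kg.
Tool frame: the origin (TCP) lies midway between the tips of the shut fingers; the grasp point (between the pads) lies env.grasp_offset behind it (env.grasp_offset is the distance from the TCP to the grasp point, in m); x points along the fingers, z is the direction in which the jaws open and shut, and the axes are right-handed (so a half turn about x gives the same grasp; the last joint's range is limited). The gripper opens to 85 mm and grips with 20 to 120 N. Pads are 22 mm wide; open, the fingers measure 114 mm over their backs; the gripper's body (76 mm by 85 mm) begins 54 mm behind the grasp point. The pads swing forward as they close: fully open they stand 13 mm farther back than shut.
Start: joints at [-1.356, 0.158, 1.597, -0, 1.386, -0.21], TCP at [0.237, -0.524, 0.231] pointing down, gripper open.
Joint ranges: [-2.91, 2.91], [-0.94, 2.29], [0.18, 2.7], [-1.29, 4.43], [0.17, 2.64], [-3, 3]. Speed limits (rad/s): [2.57, 2.57, 3.14, 3.14, 3.14, 3.14].

## Interface

Orientations are given as a unit quaternion [x, y, z, w].
In Python, from plant import env, optics, job_done, spotter gives the robot as it stands.
- The arm moves only by the tool arm_command, never from a script. Its argument "commands" is a list of rows, each a list of 4 numbers: the shift along the tool's x, y, z as a fraction of full scale, then the turn about the tool's x as a fraction of full scale. A call has exactly 5 rows; each row shifts and turns the commanded pose from where the row before left it, along the tool's axes as they then stand; what a row does not reach is not made up. Full scale, the value 1, is 0.04 m for a shift and 0.08 rad for a turn. A row lasts 1/10 s, in which the tool goes at most 50 mm and 8.59 degrees, less where a joint would pass 70% of its speed; a pose out of reach is approached as far as the arm can. A call with a number of a shift or a turn outside -1 to 1 is refused whole. A call with a gripper value outside its range is refused whole. "grip" is the gripper command: -1 is shut, 1 is fully open, values between are in proportion, set as the call begins (left out, the last holds). The fingers move at their own pace and stop on an object; "grip_force" is the grip in N (left out, the last holds). Time passes only in rows, so rows that do not move let the fingers close, or fill a call up. It gives the time, the measured TCP pose, the force and the opening at its end, in the units of the state.
- env.get_obs(): the state, without advancing time (a new reading comes with each control period).
- optics.read_camera(name): name is "scene" or "top"; returns (picture, depth): 420x560x3 uint8, red, green, blue; 420x560 float32, m along the optical axis (not along the pixel's ray), 0 where there is no reading.
- optics.calibration(name): a dict with "fx", "fy", "cx", "cy" (pixels), "R" (3x3) and "t" (3): a world point X has camera coordinates R X + t. Camera axes: x right, y down, z forward; pixel columns grow to the right and rows downward; lengths in m; the calibration is good to about 2 mm. A picture is of the moment at which its call begins. calibration takes no time and is no camera call.
- job_done(): hands the job in, once; it reports no verdict.
Trained networks look in the newest picture that a camera, given by its name, has taken for a name from the list of things; names that differ only in an ending like _2 or _b are one class to them, and where a whole thing is asked for, a point or a joint stands for the part that bears it (a point fixed in the world has none). Each returns a list of dicts, best first, with "conf" (0 to 1); they miss things now and then, are a little off and sometimes report something else, mostly with a low value. They report only what shows in the picture. A call takes as long as a camera call. They do not tell look-alikes from the thing itself.
- spotter.search_frame(camera, name): "point" ([x, y, z] in m, in the coordinates of the camera as it stood for that picture, good to about 4 mm: the middle of the surface that is visible of it).
- spotter.spot_point(camera, name): "point" ([x, y, z] in m, in the coordinates of the camera as it stood for that picture, good to about 4 mm: a listed point, or the origin of a listed thing).
The state is a dict: "t": time; "q": joint angles; "dq": joint speeds; "joint_torque": joint torques, N m; "tool_pos": TCP position; "tcp_rot": TCP orientation; "wrist_force": force on the tool from outside, world axes, zero at the start; "torque": the same for the moment, N m; "gripper_width": opening from 0.0 (shut) to 1.0 (fully open).
Only numpy, scipy, OpenCV 4.12 (cv2) and the standard library are available. Lean on these libraries where they do the work, as an engineer would, in place of code of your own. Each camera call takes 0.05 s, during which the arm holds its last target.

## Task

One hinge pin of the yellow mould frame is stuck in its knuckle: it went in from below, and its bare end shows down in the open, countersunk mouth on top. Take the drift punch (the round tool with the hand guard, not the chisel), drive the pin downwards from above as far as it will go, and then stand the punch back in the wooden stand it came from, its guard resting on top.

Things in the scene. Friction and masses are not known exactly. Their poses are not given: they have to be found in the camera images.
- pin (a joint): Stuck steel hinge pin, 17 mm diameter, 50 mm long, upright in its knuckle, head below. Value: how far it has gone down (m): starts at 0 to 0.006, stops at 0.036, its head on the steel pad on the bench. The pin's top end lies 20 mm + this value below bore. Held by friction: moves under a steady push of about 8 to 12 N and stays where left.
- bore (a point): Centre of the open mouth on top of the stuck pin's knuckle, 120 mm above the bench: a fixed steel barrel, 54 mm diameter, at either end of the fixed yellow frame (140 x 166 mm, 90 mm high). A cone 46 mm wide at the top narrows over 20 mm depth to an 18 mm bore, too narrow for fingers. The like knuckle at the frame's other end is closed by a domed pin head: nothing to do there.
- punch: Loose steel drift punch, about 0.32 kg, 153 mm long, upright, nose down in its stand. Origin: centre of the nose's lower end; z up along it. Nose 12 mm diameter, 0 to 80 mm; black guard disc 52 mm diameter, 80 to 88 mm; round bare barrel 24 mm diameter, 88 to 153 mm, gripped from above. In a like stand 95 mm or more away: a cold chisel, square, no guard, blade up, top 150 mm above the bench.
- rest (a point): Centre of the hole in the top of the punch's stand, a fixed elm block 80 x 80 mm, 90 mm high. The hole is square, 32 mm wide, 85 mm deep; the punch's nose hangs in it with its guard flat on the block, the punch's origin then 80 mm below this point.
Things that resemble listed ones, but are neither listed nor needed, are in the scene too. Leave any turquoise look-alike of the part that bears pin alone.

How it is judged:
On the way:
1. with the punch's nose in the bore, the stuck pin has been driven down to 28 mm or more (value of joint pin above 0.028 m and horizontal distance between punch and bore below 0.012 m and z of punch in the frame of bore below -0.035 m), for 0.1 s.
At the end, for the whole second after the job is handed in: The pin is down at 28 mm or more (it stops at 36 mm), and the punch stands released and at rest in its own stand: nose in the hole within 18 mm of its centre, origin more than 72 mm below the block's top (guard on the block), upright within 10 degrees (value of joint pin above 0.028 m and horizontal distance between punch and rest below 0.018 m and z of punch in the frame of rest below -0.072 m and angle between punch's own z axis and vertical below 0.17 rad and linear speed of punch below 0.02 m/s); the robot touches nothing.
It also fails if it takes over 53 s, if anything falls off the work surface, if the arm or the gripper's body presses on something with over 40 N, if the wrist force passes 120 N, or if a joint passes its speed limit or range.

## Working session

There is one attempt and no reset: what is moved stays moved. The work goes in short steps, Python scripts to look and compute and a tool call to move; the robot and the scene stay as the last step left them, time stands still between calls to the robot, and variables do not carry over. Pictures are saved under pics/ and viewed, and the job is handed in when it is done.

Besides the shell and the picture viewer there is one more tool, called after ">>>" as name([rows], argument=value, ...), one row to a line, values as JSON. arm_command: Moves the arm, as the interface text tells. Its arguments: {"type":"object","properties":{"commands":{"type":"array","items":{"type":"array","items":{"type":"number","minimum":-1,"maximum":1}}},"grip":{"type":"number"},"grip_force":{"type":"number"}},"required":["commands"]}

```bash
mkdir -p pics
cat > h.py <<'E'
from plant import env, optics, job_done, spotter
import numpy as np, cv2
def w(cam,p):
    c=optics.calibration(cam); return np.array(c['R']).T@(np.array(p)-np.array(c['t']))
def grab(cam,name):
    im,d=optics.read_camera(cam); cv2.imwrite(f'pics/{name}.png',im[:,:,::-1]); np.save(f'pics/{name}_d.npy',d); np.save(f'pics/{name}_i.npy',im); return im,d
def cloud(cam,d):
    c=optics.calibration(cam); v,u=np.mgrid[:d.shape[0],:d.shape[1]]
    P=np.stack([(u-c['cx'])/c['fx']*d,(v-c['cy'])/c['fy']*d,d],-1)
    return (P-np.array(c['t']))@np.array(c['R'])
def proj(cam,X):
    c=optics.calibration(cam); p=np.array(c['R'])@np.array(X)+np.array(c['t']); return np.array([p[0]/p[2]*c['fx']+c['cx'],p[1]/p[2]*c['fy']+c['cy']])
E
python3 - <<'E'
from h import *
np.set_printoptions(precision=4,suppress=True)
o=env.get_obs(); print(o['t'],o['tool_pos'],o['tcp_rot'],o['gripper_width'],env.grasp_offset)
for c in('top','scene'):
    grab(c,c+'1')
    for n in('bore','punch','rest'):
        for r in spotter.spot_point(c,n): X=w(c,r['point']);print(c,n,round(r['conf'],2),X,proj(c,X))
print(env.get_obs()['t'])
E
```

```text
0.0 [ 0.2368 -0.5233  0.2303] [ 0.3838  0.5946 -0.3829  0.5937] 0.9979117735606341 0.0187
top bore 0.96 [0.5312 0.22   0.1231] [178.129  209.1071]
top bore 0.86 [0.4175 0.2765 0.1226] [149.5712 265.9748]
top bore 0.7 [0.554  0.3402 0.1216] [119.9324 199.3997]
top bore 0.69 [0.6463 0.2641 0.1184] [158.0335 155.0089]
top punch 0.91 [ 0.4612 -0.2734  0.0099] [407.5828 241.4901]
top rest 0.6 [ 0.4677 -0.2757  0.0911] [419.4722 236.3167]
scene bore 0.95 [0.5488 0.3394 0.1192] [414.7425 157.4598]
scene bore 0.77 [0.4141 0.2764 0.1166] [351.3876 136.678 ]
scene bore 0.65 [0.6491 0.2635 0.1202] [425.8693 195.6642]
scene bore 0.59 [0.5307 0.2178 0.1216] [366.4563 169.6766]
scene rest 0.97 [ 0.4572 -0.2795  0.0854] [116.7121 252.9651]
0.4
```

View pics/top1.png

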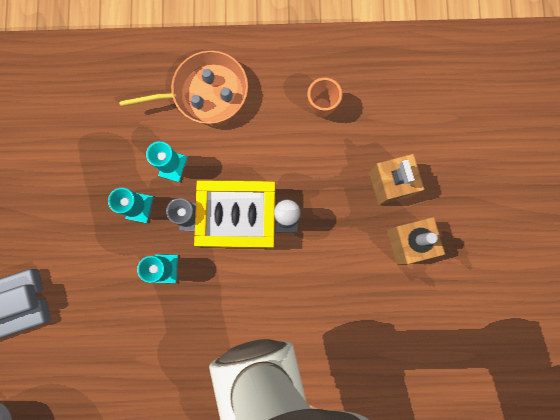

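View pics/scene1.png

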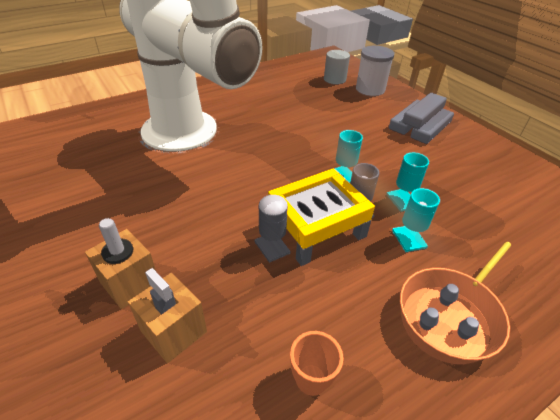

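Run:
```python
from h import *
im=np.load('pics/top1_i.npy')[:,:,::-1]
a=cv2.resize(im[130:300,90:230],None,fx=4,fy=3.5,interpolation=2)
cv2.imwrite('pics/top_bore.png',a)
cv2.imwrite('pics/top_punch.png',cv2.resize(im[180:300,340:480],None,fx=4,fy=4,interpolation=2))
```

```text
(no output)
```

View pics/top_bore.png

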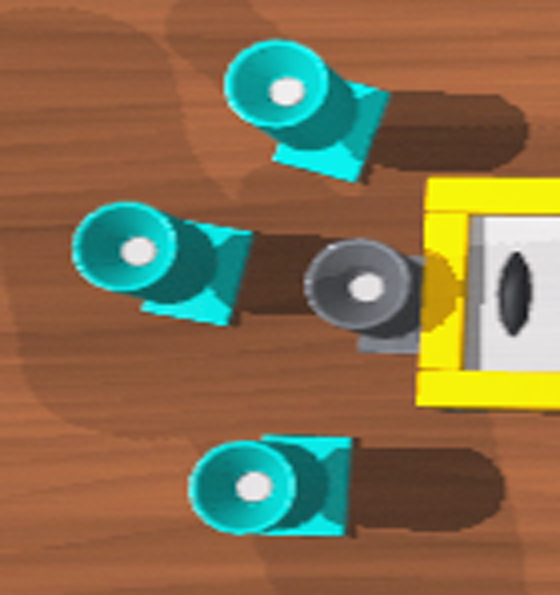

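View pics/top_punch.png

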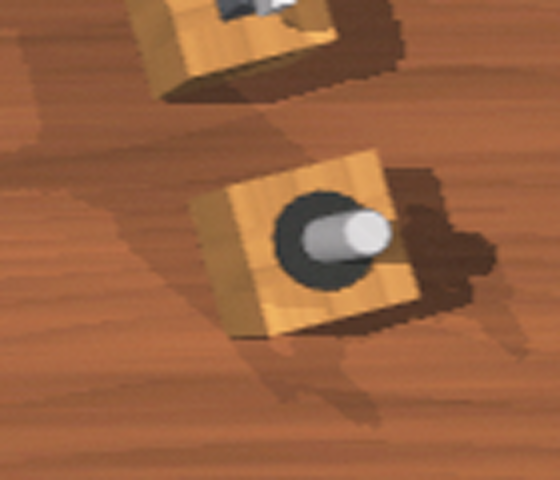

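Candidates for the bore are the grey steel knuckle on the yellow frame at top (180,211) and three turquoise look-alikes at (161,156), (124,202) and (153,269). The grey one is right: it is steel, on the frame and open on top, with the domed one at (287,212). For the punch, the round tool with the black disc at (425,240) fits. The square one at (403,173) is the chisel. Next I refine both from depth.

Run:
```python
from h import *
np.set_printoptions(precision=4,suppress=True)
for cam in('top','scene'):
    d=np.load(f'pics/{cam}1_d.npy'); im=np.load(f'pics/{cam}1_i.npy').astype(int); P=cloud(cam,d); P[d==0]=9
    def near(c,r,z0,z1): return (np.hypot(P[...,0]-c[0],P[...,1]-c[1])<r)&(P[...,2]>z0)&(P[...,2]<z1)
    sat=im.max(-1)-im.min(-1)
    m=near((.531,.219),.04,.115,.126)&(sat<50); Q=P[m]
    print(cam,'rim n',len(Q),'bbox mid',(Q.min(0)+Q.max(0))/2,'ext',np.ptp(Q,axis=0),'circ',cv2.minEnclosingCircle(Q[:,:2].astype(np.float32)))
    m=near((.531,.219),.04,.07,.114)&(sat<50); Q=P[m]; print(' inside z', len(Q),Q.mean(0))
    m=near((.465,-.276),.05,.158,.168); Q=P[m]; print('barrel top',len(Q),np.median(Q,0),(Q.min(0)+Q.max(0))/2,np.ptp(Q,axis=0))
    m=near((.465,-.276),.05,.105,.15); Q=P[m]; print('barrel',len(Q),np.median(Q,0),np.ptp(Q,axis=0))
    m=near((.465,-.276),.05,.093,.103)&(im.sum(-1)<200); Q=P[m]; print('guard',len(Q),cv2.minEnclosingCircle(Q[:,:2].astype(np.float32)),np.median(Q[:,2]))
    m=near((.465,-.276),.065,.084,.094); Q=P[m]; r=cv2.minAreaRect(Q[:,:2].astype(np.float32)); print('block top',len(Q),r,np.median(Q[:,2]))
    m=near((.57,-.25),.09,.12,.17); Q=P[m]; print('chisel?',len(Q),Q.min(0) if len(Q) else 0,Q.max(0) if len(Q) else 0)
from scipy.spatial.transform import Rotation as R
o=env.get_obs(); print(R.from_quat(o['tcp_rot']).as_matrix())
```

```text
top rim n 255 bbox mid [0.5288 0.2196 0.1198] ext [0.0521 0.0536 0.009 ] circ ((0.528008759021759, 0.22003798186779022), 0.027375588193535805)
 inside z 371 [0.5264 0.2164 0.1031]
barrel top 120 [ 0.4601 -0.2749  0.1621] [ 0.4609 -0.275   0.1622] [0.0212 0.0217 0.0075]
barrel 83 [ 0.459  -0.2655  0.1282] [0.0224 0.0106 0.044 ]
guard 266 ((0.4603503942489624, -0.27571696043014526), 0.025516971945762634) 0.09784362671130824
block top 973 ((0.46016809344291687, -0.2765157222747803), (0.08022432029247284, 0.08184735476970673), 12.579602241516113) 0.0898477939682589
chisel? 252 [ 0.5733 -0.2516  0.1201] [ 0.6168 -0.2285  0.1545]
scene rim n 169 bbox mid [0.5306 0.2168 0.1177] ext [0.0528 0.0532 0.0054] circ ((0.5295413732528687, 0.21724314987659454), 0.027830686420202255)
 inside z 499 [0.537  0.2111 0.1   ]
barrel top 141 [ 0.4636 -0.2775  0.1625] [ 0.4617 -0.2773  0.1617] [0.0231 0.0232 0.0073]
barrel 304 [ 0.4701 -0.2777  0.1281] [0.0177 0.0238 0.0449]
guard 353 ((0.462759405374527, -0.2782799303531647), 0.02558072842657566) 0.09781608366625903
block top 1158 ((0.4595683813095093, -0.2783600389957428), (0.08354871720075607, 0.08046815544366837), 12.985471725463867) 0.0898956196597144
chisel? 445 [ 0.5744 -0.2569  0.12  ] [ 0.6192 -0.231   0.1522]
[[-0.0001  0.9111  0.4121]
 [ 0.0003  0.4121 -0.9111]
 [-1.      0.0001 -0.0003]]
```

>>> arm_command([
  [0,0.77,-0.33,0],
  [0,0.77,-0.33,0],
  [0,0.77,-0.33,0],
  [0,0.77,-0.33,0],
  [0,0.77,-0.33,0],
], grip=1, grip_force=80)

```text
t: 0.9
tool_pos: [0.3508, -0.3993, 0.2314]
tcp_rot: [0.383, 0.594, -0.383, 0.594]
wrist_force: [-0.3, -0.2, -0.5]
gripper_width: 1.004
```

>>> arm_command([
  [0,0.77,-0.33,0],
  [0,0.77,-0.33,0],
  [0,0.77,-0.33,0],
  [0,0.77,-0.33,0],
  [0,0,0,0],
])

```text
t: 1.4
tool_pos: [0.4425, -0.2986, 0.2314]
tcp_rot: [0.383, 0.595, -0.382, 0.595]
wrist_force: [-0.4, -1.4, 0.1]
gripper_width: 1.004
```

```bash
cat >> h.py <<'E'
from scipy.spatial.transform import Rotation as Rt
np.set_printoptions(precision=4,suppress=True)
def togo(x,y,z):
    o=env.get_obs(); R=Rt.from_quat(o['tcp_rot']).as_matrix(); p=np.array(o['tool_pos'])
    print('t',o['t'],'tcp',p,'F',np.array(o['wrist_force']),'g',o['gripper_width'],'tilt',R[:,0],'units',R.T@(np.array([x,y,z])-p)/.04)
E
python3 -c "
from h import *
togo(.461,-.2765,.101)"
```

```text
t 1.4 tcp [ 0.4425 -0.2986  0.2314] F [-0.3587 -1.414   0.1037] g 1.0042356387448534 tilt [ 0.0009  0.0009 -1.    ] units [ 3.26    0.6459 -0.3096]
```

>>> arm_command([
  [0,0.65,-0.31,0],
  [0,0,0,0],
  [0.7,0,0,0],
  [0.7,0,0,0],
  [0.6,0,0,0],
])

```text
t: 1.9
tool_pos: [0.4583, -0.28, 0.1501]
tcp_rot: [0.383, 0.594, -0.384, 0.594]
wrist_force: [0.3, 0.2, 0.5]
gripper_width: 0.997
```

```bash
python3 -c "
from h import *
togo(.461,-.2765,.103)
grab('scene','s2')"
```

```text
t 1.9 tcp [ 0.4583 -0.28    0.1501] F [0.2687 0.226  0.4641] g 0.997366664671151 tilt [-0.0007 -0.0001 -1.    ] units [ 1.1766  0.0986 -0.0524]
```

View pics/s2.png

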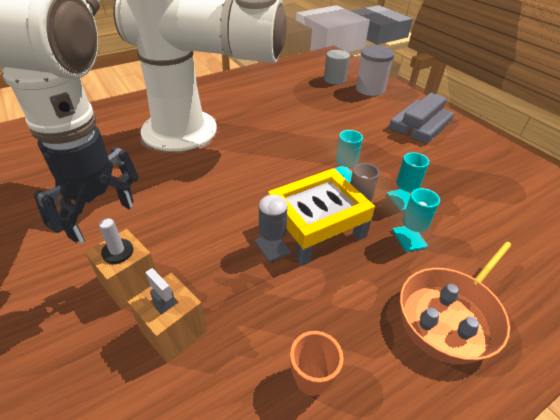

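```bash
python3 -c "
from h import *
togo(.461,-.2765,.103)
for z in(.15,.25): print(proj('scene',[.4583,-.28,z]))
print(proj('scene',[.461,-.2765,.163]),proj('top',[.461,-.2765,.163]))
im,d=grab('scene','s3');im,d=grab('top','t3')
P=cloud('scene',np.load('pics/s3_d.npy'))
for uv in((50,222),(128,195),(72,232),(112,222)): print(uv,P[uv[1],uv[0]])
"
```

```text
t 1.95 tcp [ 0.4562 -0.2781  0.1457] F [-2.3145  1.2751 -3.2069] g 1.0006439796425404 tilt [-0.006   0.0051 -1.    ] units [1.0659 0.1296 0.0194]
[105.914  227.6958]
[ 85.9218 179.448 ]
[106.2582 222.2861] [431.6585 237.3876]
(50, 222) [ 0.4803 -0.3438  0.2153]
(128, 195) [ 0.4498 -0.2314  0.1921]
(72, 232) [ 0.4861 -0.3243  0.1896]
(112, 222) [ 0.4648 -0.2685  0.1628]
```

View pics/s3.png

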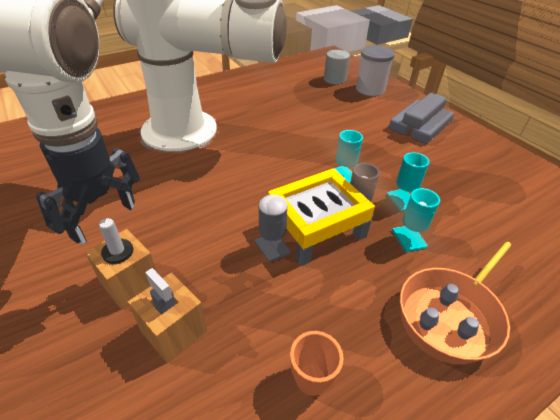

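View pics/t3.png

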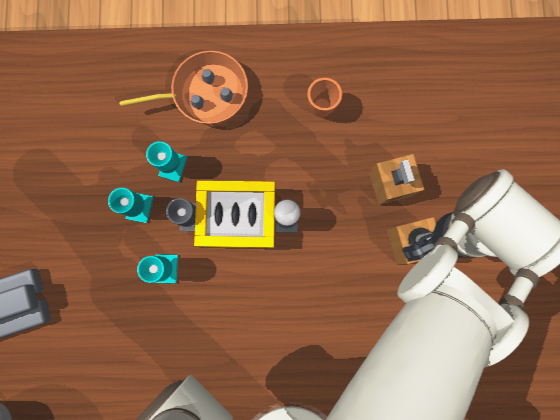

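The scene picture shows the fingers at (72,235) and (128,205) either side of the barrel top at (108,224). Their depth midpoint is about (.468,-.278), so they are centred on the punch. Next I go down and close.

>>> arm_command([
  [0,0,0,0],
  [0.4,0.1,0,0],
  [0.4,0,0,0],
  [0.2,0,0,0],
  [0,0,0,0],
])

```text
t: 2.55
tool_pos: [0.4626, -0.2779, 0.1114]
tcp_rot: [0.383, 0.594, -0.383, 0.594]
wrist_force: [-0.7, 0.0, 1.0]
gripper_width: 1.003
```

```bash
python3 -c "
from h import *
togo(.461,-.2765,.103)"
```

```text
t 2.55 tcp [ 0.4626 -0.2779  0.1114] F [-0.715   0.0404  1.041 ] g 1.0026719156181128 tilt [-0.0003  0.0002 -1.    ] units [ 0.2102 -0.0233 -0.0483]
```

>>> arm_command([
  [0.2,0,-0.05,0],
  [0,0,0,0],
  [0,0,0,0],
  [0,0,0,0],
  [0,0,0,0],
])

```text
t: 3.05
tool_pos: [0.4622, -0.2761, 0.1037]
tcp_rot: [0.383, 0.594, -0.383, 0.594]
wrist_force: [0.3, -0.8, -0.6]
gripper_width: 1.003
```

>>> arm_command([
  [0,0,0,0],
  [0,0,0,0],
  [0,0,0,0],
  [0,0,0,0],
  [0,0,0,0],
], grip=-1, grip_force=90)

```text
t: 3.55
tool_pos: [0.4622, -0.2761, 0.1036]
tcp_rot: [0.383, 0.594, -0.383, 0.594]
wrist_force: [-0.3, 0.1, 2.4]
gripper_width: 0.261
```

>>> arm_command([
  [0,0,0,0],
  [0,0,0,0],
  [0,0,0,0],
  [0,0,0,0],
  [0,0,0,0],
])

```text
t: 4.05
tool_pos: [0.4622, -0.2761, 0.1036]
tcp_rot: [0.383, 0.594, -0.383, 0.594]
wrist_force: [-0.1, -0.2, 3.9]
gripper_width: 0.259
```

```bash
python3 -c "
from h import *
togo(.461,-.2765,.103)
grab('scene','s4')"
```

```text
t 4.05 tcp [ 0.4622 -0.2761  0.1036] F [-0.0593 -0.1668  3.948 ] g 0.2592444882238353 tilt [ 0.0005 -0.0005 -1.    ] units [ 0.0157 -0.0303 -0.0037]
```

View pics/s4.png

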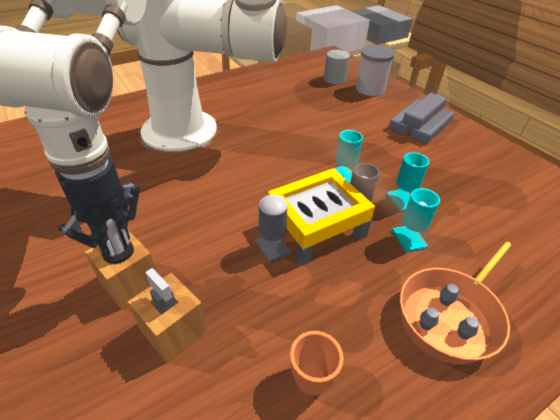

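Gripped: the opening is about 22 mm, as expected for the barrel. Lifting.

>>> arm_command([
  [-0.5,0,0,0],
  [-0.8,0,0,0],
  [-0.8,0,0,0],
  [-0.8,0,0,0],
  [-0.8,0,0,0],
])

```text
t: 4.6
tool_pos: [0.4611, -0.275, 0.2507]
tcp_rot: [0.384, 0.595, -0.383, 0.593]
wrist_force: [0.7, -0.4, -2.7]
gripper_width: 0.263
```

>>> arm_command([
  [-0.3,0,0,0],
  [0,0,0,0],
  [0,0,0,0],
  [0,0,0,0],
  [0,0,0,0],
])

```text
t: 5.1
tool_pos: [0.4612, -0.2753, 0.2612]
tcp_rot: [0.384, 0.595, -0.383, 0.593]
wrist_force: [-0.7, 0.6, -3.0]
gripper_width: 0.264
```

```bash
python3 -c "
from h import *
grab('scene','s5')
P=cloud('scene',np.load('pics/s5_d.npy')); 
togo(.529,.2185,.26)
for r in spotter.spot_point('scene','punch'): print(r['conf'],w('scene',r['point']))
"
```

```text
t 5.15 tcp [ 0.4614 -0.2754  0.2617] F [ 0.0073 -0.9106 -3.0026] g 0.26050298619413226 tilt [-0.002  0.002 -1.   ] units [  0.0626   6.6281 -10.5541]
0.8 [ 0.4569 -0.2772  0.1686]
0.43 [ 0.4584 -0.28    0.086 ]
```

View pics/s5.png

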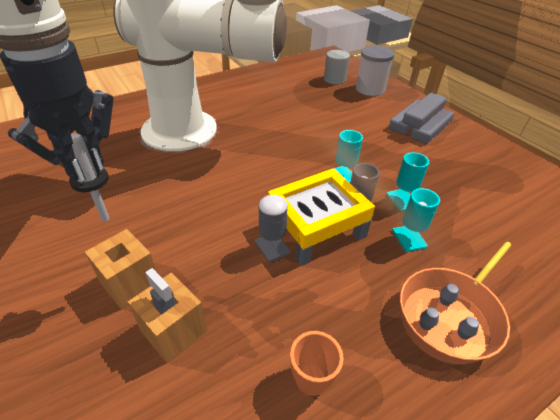

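The punch hangs straight with its nose at about (103,217), and the stand's hole shows at (118,250). Next I carry it to above the bore.

>>> arm_command([
  [0,0.3,-0.5,0],
  [0,0.46,-0.74,0],
  [0,0.46,-0.74,0],
  [0,0.46,-0.74,0],
  [0,0.46,-0.74,0],
])

```text
t: 5.7
tool_pos: [0.4828, -0.1132, 0.263]
tcp_rot: [0.383, 0.594, -0.383, 0.594]
wrist_force: [0.6, -0.3, -3.3]
gripper_width: 0.256
```

>>> arm_command([
  [0,0.46,-0.74,0],
  [0,0.46,-0.74,0],
  [0,0.46,-0.74,0],
  [0,0.46,-0.74,0],
  [0,0.46,-0.74,0],
])

```text
t: 6.2
tool_pos: [0.5056, 0.0597, 0.2631]
tcp_rot: [0.383, 0.594, -0.383, 0.594]
wrist_force: [0.4, -0.8, -2.3]
gripper_width: 0.258
```

>>> arm_command([
  [0,0.46,-0.74,0],
  [0,0.46,-0.74,0],
  [0,0.46,-0.74,0],
  [0,0.2,-0.3,0],
  [0,0,0,0],
])

```text
t: 6.7
tool_pos: [0.5216, 0.1776, 0.2629]
tcp_rot: [0.382, 0.595, -0.383, 0.594]
wrist_force: [-0.3, -0.1, -3.6]
gripper_width: 0.259
```

```bash
python3 -c "
from h import *
grab('scene','s6'); grab('top','t6')
togo(.529,.2185,.22)
"
```

```text
t 6.8 tcp [0.5217 0.1755 0.263 ] F [-0.4306 -0.729  -3.6637] g 0.2601336372541953 tilt [-0.0007 -0.0009 -1.    ] units [ 1.0729  0.6114 -0.9051]
```

View pics/s6.png

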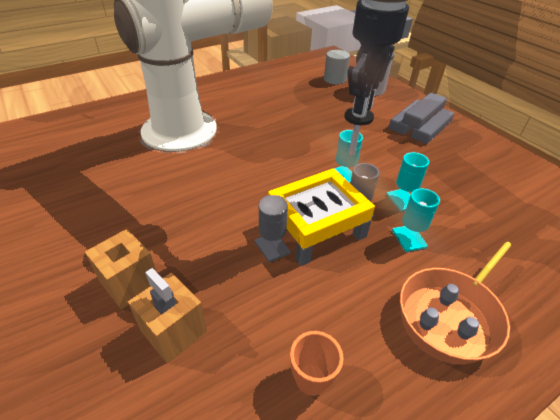

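>>> arm_command([
  [0,0.3,-0.45,0],
  [0,0.31,-0.45,0],
  [0,0,0,0],
  [0.3,0,0,0],
  [0,0,0,0],
])

```text
t: 7.3
tool_pos: [0.5281, 0.2174, 0.2488]
tcp_rot: [0.383, 0.595, -0.385, 0.593]
wrist_force: [-0.4, -0.6, -4.5]
gripper_width: 0.262
```

```bash
python3 -c "
from h import *
im,d=grab('scene','s7'); P=cloud('scene',d); P[d==0]=9
togo(.529,.2185,.22)
X,Y,Z=P[...,0],P[...,1],P[...,2]
for a,b in((.16,.17),(.17,.19),(.19,.21),(.21,.23)):
    m=(np.hypot(X-.529,Y-.2185)<.02)&(Z>a)&(Z<b); Q=P[m]; print(a,len(Q),Q.mean(0) if len(Q) else '', Q.min(0) if len(Q) else '',Q.max(0) if len(Q) else '')
for r in spotter.spot_point('scene','punch'): print(r['conf'],w('scene',r['point']))
c=np.array(optics.calibration('scene')['R']); t=optics.calibration('scene')['t']; print('cam',-c.T@np.array(t))
cv2.imwrite('pics/s7c.png',cv2.resize(im[60:260,270:470,::-1],None,fx=3,fy=3,interpolation=2))
"
```

```text
t 7.35 tcp [0.5283 0.2175 0.2495] F [ 0.0067 -0.1848 -3.9661] g 0.26286972411965864 tilt [-0.0033 -0.0011 -1.    ] units [ 0.7382  0.0285 -0.0147]
0.16 23 [0.5298 0.2129 0.1656] [0.5252 0.2087 0.1608] [0.5322 0.2185 0.1694]
0.17 53 [0.5291 0.213  0.1796] [0.5223 0.209  0.17  ] [0.5332 0.2213 0.1894]
0.19 56 [0.5293 0.2128 0.1996] [0.5223 0.2094 0.1902] [0.5333 0.2183 0.2097]
0.21 39 [0.5294 0.2127 0.2161] [0.5229 0.2086 0.2101] [0.5329 0.2187 0.2234]
0.92 [0.5263 0.2183 0.1562]
cam [ 0.961  -0.2807  0.6028]
```

View pics/s7c.png

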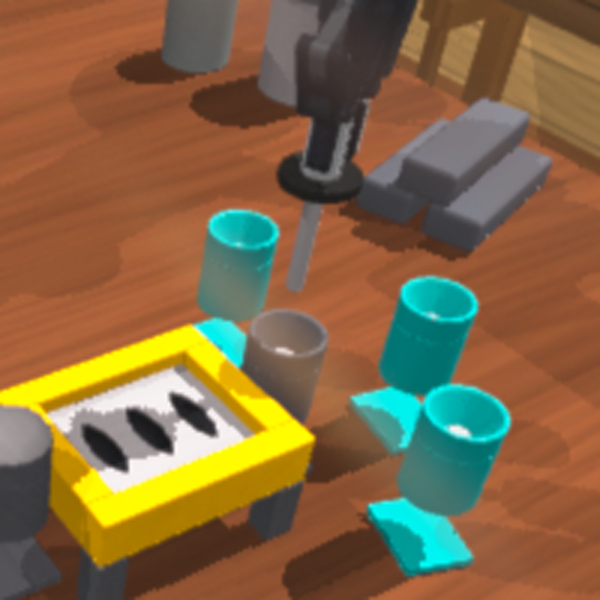

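Seen by the scene camera, the nose axis is at about (.526,.2165) and the mouth at about (.530,.217), so I shift +3 mm in x and descend to the mouth.

>>> arm_command([
  [0,0.07,0.03,0],
  [0.3,0,0,0],
  [0.3,0,0,0],
  [0.2,0,0,0],
  [0,0,0,0],
])

```text
t: 7.9
tool_pos: [0.5308, 0.2188, 0.2167]
tcp_rot: [0.382, 0.595, -0.384, 0.593]
wrist_force: [-0.1, -0.5, -4.0]
gripper_width: 0.261
```

```bash
python3 -c "
from h import *
im,d=grab('scene','s8'); P=cloud('scene',d); P[d==0]=9
togo(.531,.2185,.19)
X,Y,Z=P[...,0],P[...,1],P[...,2]
for a,b in((.13,.15),(.15,.17),(.17,.19)):
    m=(np.hypot(X-.529,Y-.2185)<.02)&(Z>a)&(Z<b); Q=P[m]; print(a,len(Q),Q.mean(0) if len(Q) else '')
cv2.imwrite('pics/s8c.png',cv2.resize(im[100:240,290:430,::-1],None,fx=4,fy=4,interpolation=2))
"
```

```text
t 7.95 tcp [0.5314 0.2189 0.2179] F [-0.5545  0.0198 -3.0662] g 0.2599835245642114 tilt [-0.0024 -0.0005 -1.    ] units [ 0.6985 -0.0129  0.0054]
0.13 51 [0.5317 0.2144 0.1395]
0.15 50 [0.532  0.2145 0.1596]
0.17 52 [0.532  0.2141 0.1794]
```

View pics/s8c.png

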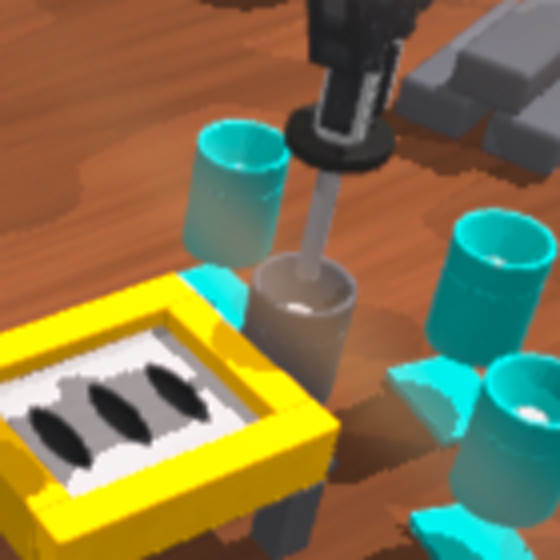

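>>> arm_command([
  [0.15,0,0,0],
  [0.15,0,0,0],
  [0.1,0,0,0],
  [0.1,0,0,0],
  [0,0,0,0],
])

```text
t: 8.45
tool_pos: [0.5318, 0.2189, 0.1985]
tcp_rot: [0.383, 0.595, -0.384, 0.594]
wrist_force: [-0.2, -0.8, -3.9]
gripper_width: 0.264
```

>>> arm_command([
  [0.05,0,0,0],
  [0.05,0,0,0],
  [0.05,0,0,0],
  [0.05,0,0,0],
  [0,0,0,0],
])

```text
t: 8.95
tool_pos: [0.5326, 0.2191, 0.1922]
tcp_rot: [0.384, 0.594, -0.383, 0.594]
wrist_force: [-1.6, -0.7, 1.7]
gripper_width: 0.259
```

```bash
python3 -c "
from h import *
togo(.531,.2185,.19)"
```

```text
t 8.95 tcp [0.5326 0.2191 0.1922] F [-1.5937 -0.7336  1.7257] g 0.25938697963526985 tilt [ 0.0011  0.0002 -1.    ] units [ 0.0558 -0.0427 -0.0019]
```

There is light contact, pushing −x, so I ease −x by 2 mm and continue slowly.

>>> arm_command([
  [0,-0.04,-0.02,0],
  [0.05,0,0,0],
  [0.05,0,0,0],
  [0.05,0,0,0],
  [0,0,0,0],
])

```text
t: 9.45
tool_pos: [0.5315, 0.219, 0.186]
tcp_rot: [0.384, 0.593, -0.383, 0.595]
wrist_force: [2.5, -0.7, 2.8]
gripper_width: 0.261
```

```bash
python3 -c "
from h import *
togo(.531,.2185,.158)"
```

```text
t 9.45 tcp [0.5315 0.219  0.186 ] F [ 2.5298 -0.6552  2.7549] g 0.26077794514704855 tilt [ 0.0028  0.0001 -1.    ] units [ 0.6988 -0.0176  0.0064]
```

>>> arm_command([
  [0.06,0,0,0],
  [0.06,0,0,0],
  [0.06,0,0,0],
  [0.06,0,0,0],
  [0.06,0,0,0],
])

```text
t: 9.95
tool_pos: [0.5315, 0.219, 0.1741]
tcp_rot: [0.384, 0.593, -0.383, 0.595]
wrist_force: [2.3, -0.9, 6.3]
gripper_width: 0.259
```

```bash
python3 -c "
from h import *
im,d=grab('scene','s9')
togo(.531,.2185,.158)
cv2.imwrite('pics/s9c.png',cv2.resize(im[100:240,290:430,::-1],None,fx=4,fy=4,interpolation=2))"
```

```text
t 10.0 tcp [0.5313 0.219  0.1736] F [ 2.7113 -1.0178  4.3369] g 0.25646228588757436 tilt [ 0.0023 -0.     -1.    ] units [ 0.3895 -0.0127  0.0077]
```

View pics/s9c.png

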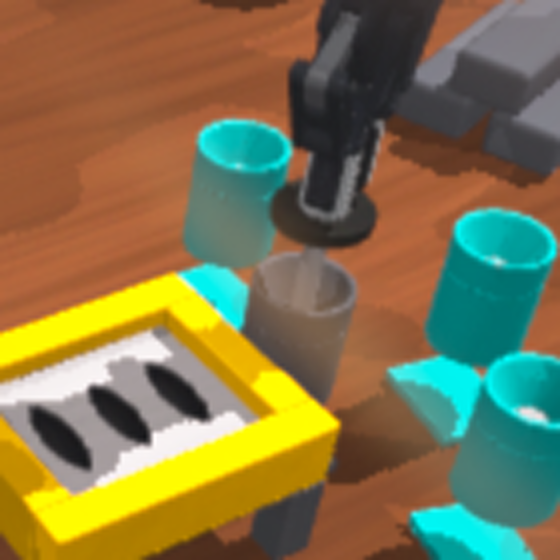

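The nose is in the bore, with a steady push of about 10 N, which fits pin friction. I continue to the stop.

>>> arm_command([
  [0.08,0,0,0],
  [0.08,0,0,0],
  [0.08,0,0,0],
  [0.05,0,0,0],
  [0.03,0,0,0],
])

```text
t: 10.5
tool_pos: [0.5312, 0.219, 0.1609]
tcp_rot: [0.384, 0.594, -0.383, 0.595]
wrist_force: [3.6, -2.1, 4.8]
gripper_width: 0.261
```

>>> arm_command([
  [0.04,0,0,0],
  [0.03,0,0,0],
  [0.03,0,0,0],
  [0,0,0,0],
  [0,0,0,0],
])

```text
t: 11.0
tool_pos: [0.5312, 0.2191, 0.1574]
tcp_rot: [0.384, 0.594, -0.383, 0.595]
wrist_force: [3.2, -2.2, 7.1]
gripper_width: 0.258
```

>>> arm_command([
  [0.03,0,0,0],
  [0.03,0,0,0],
  [0,0,0,0],
  [0,0,0,0],
  [0,0,0,0],
])

```text
t: 11.5
tool_pos: [0.5319, 0.2193, 0.1573]
tcp_rot: [0.384, 0.593, -0.382, 0.595]
wrist_force: [1.5, -2.4, 17.8]
gripper_width: 0.257
```

>>> arm_command([
  [0.03,0,0,0],
  [0.03,0,0,0],
  [0,0,0,0],
  [0,0,0,0],
  [0,0,0,0],
])

```text
t: 12.0
tool_pos: [0.5325, 0.2196, 0.157]
tcp_rot: [0.385, 0.593, -0.382, 0.596]
wrist_force: [-1.9, -3.4, 27.1]
gripper_width: 0.259
```

```bash
python3 -c "
from h import *
im,d=grab('scene','s10')
P=cloud('scene',d); X,Y,Z=P[...,0],P[...,1],P[...,2]
m=(np.hypot(X-.531,Y-.218)<.032)&(Z>.135)&(Z<.17)&(im.sum(-1)<200); Q=P[m]
print(len(Q),np.percentile(Q[:,2],[5,25,50,75]))
togo(.531,.2185,.158)
cv2.imwrite('pics/s10c.png',cv2.resize(im[100:240,290:430,::-1],None,fx=4,fy=4,interpolation=2))"
```

```text
183 [0.1463 0.1499 0.1506 0.1515]
t 12.05 tcp [0.5325 0.2195 0.157 ] F [-2.9414 -2.8277 27.1519] g 0.262461989809677 tilt [ 0.0055  0.0008 -1.    ] units [-0.0245 -0.0458  0.008 ]
```

View pics/s10c.png

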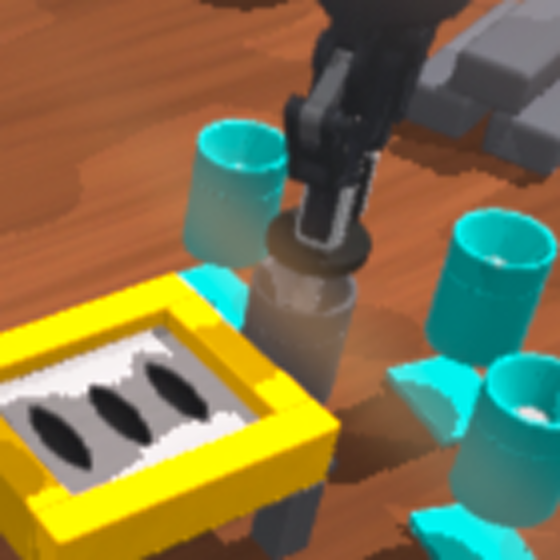

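This is the hard stop: 27 N with no further travel. The guard's top is at .1515, so the nose is at .0635 against an expected .064, and the pin is fully down. Next I withdraw straight up and return.

>>> arm_command([
  [-0.2,0,0,0],
  [-0.4,0,0,0],
  [-0.6,0,0,0],
  [-0.7,0,0,0],
  [-0.7,0,0,0],
])

```text
t: 12.55
tool_pos: [0.5272, 0.2192, 0.2529]
tcp_rot: [0.381, 0.597, -0.385, 0.591]
wrist_force: [0.7, 0.8, -3.5]
gripper_width: 0.259
```

>>> arm_command([
  [-0.2,0,0,0],
  [0,0,0,0],
  [0,0,0,0],
  [0,0,0,0],
  [0,0,0,0],
])

```text
t: 13.05
tool_pos: [0.5295, 0.219, 0.2618]
tcp_rot: [0.383, 0.595, -0.384, 0.593]
wrist_force: [-0.4, -0.0, -3.5]
gripper_width: 0.263
```

```bash
python3 -c "
from h import *
togo(.461,-.2765,.265)
im,d=grab('scene','s11')
cv2.imwrite('pics/s11c.png',cv2.resize(im[60:240,270:450,::-1],None,fx=3,fy=3,interpolation=2))"
```

```text
t 13.05 tcp [0.5295 0.219  0.2618] F [-0.4049 -0.0411 -3.4865] g 0.2629977221467398 tilt [-0.0034 -0.0005 -1.    ] units [-0.0674 -6.6659 10.5798]
```

View pics/s11c.png

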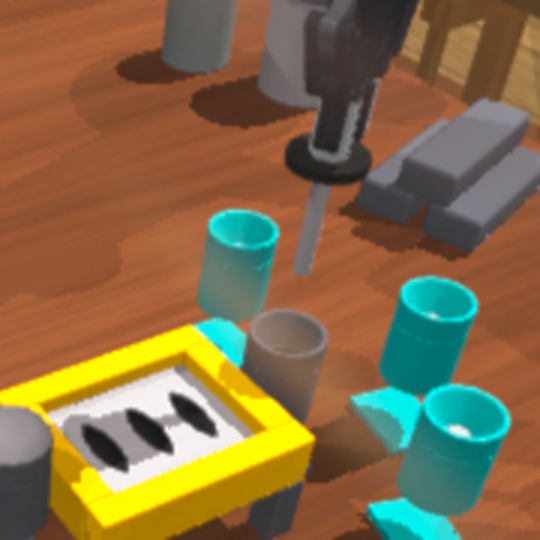

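The punch is out and the pin's bright end no longer shows in the mouth. Carrying it back.

>>> arm_command([
  [0,-0.32,0.5,0],
  [0,-0.47,0.74,0],
  [0,-0.47,0.74,0],
  [0,-0.47,0.74,0],
  [0,-0.47,0.74,0],
])

```text
t: 13.6
tool_pos: [0.5067, 0.0555, 0.2633]
tcp_rot: [0.383, 0.594, -0.383, 0.594]
wrist_force: [0.1, -0.1, -2.5]
gripper_width: 0.26
```

>>> arm_command([
  [0,-0.47,0.74,0],
  [0,-0.47,0.74,0],
  [0,-0.47,0.74,0],
  [0,-0.47,0.74,0],
  [0,-0.47,0.74,0],
])

```text
t: 14.1
tool_pos: [0.4821, -0.1181, 0.2634]
tcp_rot: [0.383, 0.594, -0.383, 0.594]
wrist_force: [-0.2, -0.4, -3.7]
gripper_width: 0.26
```

>>> arm_command([
  [0,-0.47,0.74,0],
  [0,-0.47,0.74,0],
  [0,-0.47,0.74,0],
  [0,-0.4,0.6,0],
  [0,0,0,0],
])

```text
t: 14.6
tool_pos: [0.4622, -0.2526, 0.2632]
tcp_rot: [0.384, 0.593, -0.385, 0.593]
wrist_force: [-0.4, 0.6, -3.5]
gripper_width: 0.261
```

>>> arm_command([
  [0,0,0,0],
  [0,0,0,0],
  [0,0,0,0],
  [0,0,0,0],
  [0,0,0,0],
])

```text
t: 15.1
tool_pos: [0.4633, -0.2489, 0.2638]
tcp_rot: [0.383, 0.594, -0.383, 0.594]
wrist_force: [0.2, 0.1, -3.0]
gripper_width: 0.263
```

```bash
python3 -c "
from h import *
togo(.461,-.2765,.265)"
```

```text
t 15.1 tcp [ 0.4633 -0.2489  0.2638] F [ 0.2166  0.0768 -2.9972] g 0.2625743207862728 tilt [ 0.0001 -0.     -1.    ] units [-0.031  -0.3382  0.6039]
```

>>> arm_command([
  [0,-0.34,0.6,0],
  [0,0,0,0],
  [0.6,0,0,0],
  [0.7,0,0,0],
  [0,0,0,0],
])

```text
t: 15.6
tool_pos: [0.4586, -0.2745, 0.2074]
tcp_rot: [0.384, 0.597, -0.383, 0.591]
wrist_force: [-1.0, 1.1, -5.2]
gripper_width: 0.265
```

```bash
python3 -c "
from h import *
togo(.461,-.2765,.106)
im,d=grab('scene','s12')
P=cloud('scene',d); P[d==0]=9;X,Y,Z=P[...,0],P[...,1],P[...,2]
m=(np.hypot(X-.461,Y+.2765)<.02)&(Z>.12)&(Z<.175); Q=P[m]; print('nose vis',len(Q),Q.mean(0),Q[:,2].min())
cv2.imwrite('pics/s12c.png',cv2.resize(im[140:320,50:230,::-1],None,fx=3,fy=3,interpolation=2))"
```

```text
t 15.6 tcp [ 0.4586 -0.2745  0.2074] F [-0.98    1.0858 -5.2036] g 0.26522657730066684 tilt [-0.0063  0.0063 -1.    ] units [2.5343 0.042  0.0915]
nose vis 198 [ 0.4606 -0.2749  0.1483] 0.12034302182807725
```

View pics/s12c.png

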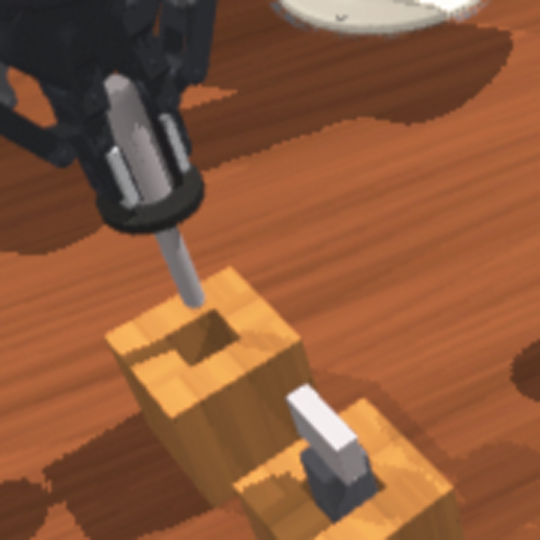

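>>> arm_command([
  [0,0,0,0],
  [0,0,0,0],
  [0,0,0,0],
  [0,0,0,0],
  [0,0,0,0],
])

```text
t: 16.15
tool_pos: [0.4608, -0.2771, 0.2122]
tcp_rot: [0.383, 0.594, -0.383, 0.594]
wrist_force: [0.1, 0.3, -3.7]
gripper_width: 0.26
```

```bash
python3 -c "
from h import *
togo(.461,-.2772,.106)"
```

```text
t 16.15 tcp [ 0.4608 -0.2771  0.2122] F [ 0.1268  0.3092 -3.7359] g 0.25971071501562065 tilt [ 0.0006 -0.0006 -1.    ] units [2.655  0.0021 0.0019]
```

On target after settling, so I descend.

>>> arm_command([
  [0.4,0,0,0],
  [0.4,0,0,0],
  [0.4,0,0,0],
  [0.3,0,0,0],
  [0,0,0,0],
])

```text
t: 16.65
tool_pos: [0.4596, -0.276, 0.1498]
tcp_rot: [0.384, 0.596, -0.383, 0.593]
wrist_force: [0.2, 0.3, -2.6]
gripper_width: 0.257
```

>>> arm_command([
  [0.4,0,0,0],
  [0.4,0,0,0],
  [0.2,0,0,0],
  [0.1,0,0,0],
  [0,0,0,0],
])

```text
t: 17.15
tool_pos: [0.4607, -0.277, 0.1079]
tcp_rot: [0.383, 0.594, -0.383, 0.594]
wrist_force: [-0.4, 0.1, -3.2]
gripper_width: 0.26
```

```bash
python3 -c "
from h import *
togo(.461,-.2772,.1036)
grab('scene','s13')"
```

```text
t 17.15 tcp [ 0.4607 -0.277   0.1079] F [-0.3662  0.1134 -3.2198] g 0.26032632275140144 tilt [-0.  0. -1.] units [0.1064 0.0037 0.0072]
```

View pics/s13.png

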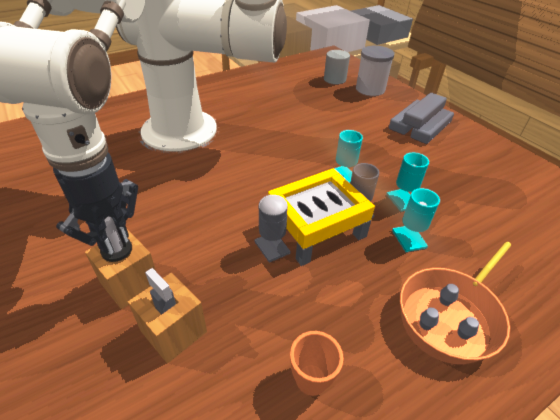

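The nose is in the hole. I lower the last 4 mm until it rests.

>>> arm_command([
  [0.06,0,0,0],
  [0.05,0,0,0],
  [0.03,0,0,0],
  [0,0,0,0],
  [0,0,0,0],
])

```text
t: 17.7
tool_pos: [0.4611, -0.2774, 0.1036]
tcp_rot: [0.383, 0.594, -0.383, 0.595]
wrist_force: [-2.1, 1.5, 5.1]
gripper_width: 0.259
```

Contact: the weight has been taken up. Opening the gripper.

>>> arm_command([
  [0,0,0,0],
  [0,0,0,0],
  [0,0,0,0],
  [0,0,0,0],
  [0,0,0,0],
], grip=1)

```text
t: 18.2
tool_pos: [0.4607, -0.277, 0.1021]
tcp_rot: [0.383, 0.594, -0.383, 0.594]
wrist_force: [0.1, -0.9, 0.5]
gripper_width: 1.001
```

>>> arm_command([
  [0,0,0,0],
  [0,0,0,0],
  [0,0,0,0],
  [0,0,0,0],
  [0,0,0,0],
])

```text
t: 18.7
tool_pos: [0.4607, -0.277, 0.1021]
tcp_rot: [0.383, 0.594, -0.383, 0.594]
wrist_force: [-0.4, 0.3, -0.0]
gripper_width: 1.003
```

>>> arm_command([
  [-0.3,0,0,0],
  [-0.6,0,0,0],
  [-0.8,0,0,0],
  [-0.8,0,0,0],
  [-0.8,0,0,0],
])

```text
t: 19.2
tool_pos: [0.4607, -0.2769, 0.2365]
tcp_rot: [0.383, 0.594, -0.383, 0.595]
wrist_force: [0.0, -1.0, -0.4]
gripper_width: 0.997
```

>>> arm_command([
  [0,-0.8,0.4,0],
  [0,-0.8,0.4,0],
  [0,-0.8,0.4,0],
  [0,-0.8,0.4,0],
  [0,-0.8,0.4,0],
])

```text
t: 19.7
tool_pos: [0.347, -0.4169, 0.2353]
tcp_rot: [0.383, 0.594, -0.384, 0.595]
wrist_force: [0.5, -1.0, -0.0]
gripper_width: 1.0
```

>>> arm_command([
  [0,-0.5,0.3,0],
  [0,-0.2,0,0],
  [0,0,0,0],
  [0,0,0,0],
  [0,0,0,0],
])

```text
t: 20.2
tool_pos: [0.3281, -0.4373, 0.2343]
tcp_rot: [0.383, 0.594, -0.383, 0.595]
wrist_force: [0.6, 0.4, 0.2]
gripper_width: 1.001
```

Run:
```python
from h import *
togo(.461,-.2772,.2)
for cam in('top','scene'):
    im,d=grab(cam,cam+'14'); im=im.astype(int); P=cloud(cam,d); P[d==0]=9
    def near(c,r,z0,z1): return (np.hypot(P[...,0]-c[0],P[...,1]-c[1])<r)&(P[...,2]>z0)&(P[...,2]<z1)
    Q=P[near((.461,-.276),.04,.158,.168)]; print(cam,'top',len(Q),np.median(Q,0) if len(Q) else '')
    Q=P[near((.461,-.276),.04,.093,.103)&(im.sum(-1)<200)]; print('guard',len(Q),cv2.minEnclosingCircle(Q[:,:2].astype(np.float32)) if len(Q) else '',np.median(Q[:,2]))
```

```text
t 20.2 tcp [ 0.3281 -0.4373  0.2343] F [0.5968 0.3919 0.2127] g 1.0014910498814253 tilt [ 0.0003  0.0001 -1.    ] units [ 0.8588  4.6806 -2.2713]
top top 120 [ 0.4589 -0.2755  0.1623]
guard 259 ((0.4593717157840729, -0.27642467617988586), 0.025799822062253952) 0.0977009887339954
scene top 144 [ 0.4631 -0.2782  0.1625]
guard 349 ((0.4614737033843994, -0.27896878123283386), 0.02517641894519329) 0.09778304353996392
```

View pics/scene14.png

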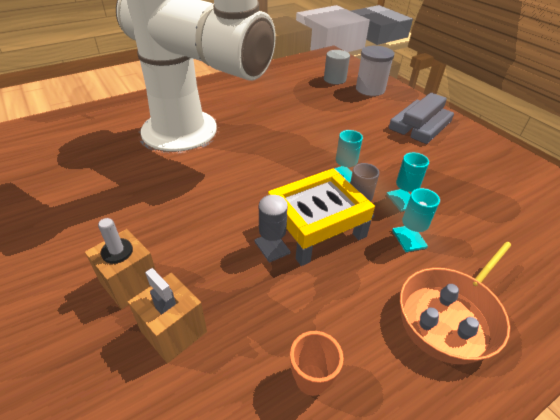

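View pics/top14.png

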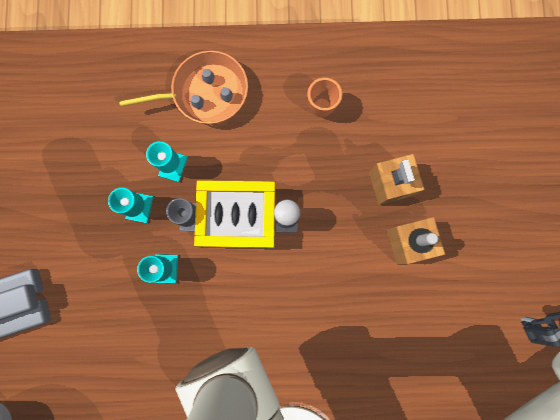

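The punch stands upright in its stand at top (425,240), with its guard's top at .0978 (flat on the block). It is within about 2 mm of the centre. The bore at (180,211) is now dark, and the arm is clear. Handing in.

```bash
python3 -c "
from plant import job_done
print(job_done())"
```

```text
the job is handed in; nothing more can be done
None
```

I drove the stuck pin down to its stop with the drift punch, stood the punch back in its own stand, and handed the job in at about 20 s of the 53 s allowed.

- **Pin:** the push held at about 10 N while the pin moved, then rose to about 30 N with no further travel. The nose was then at z ≈ 0.0635 m; with the pin at its 36 mm stop it should read 0.064 m. The pin's bright end no longer shows in the mouth.
- **Punch:** it stands upright and released, within about 2 mm of the hole's centre. Its guard top is at z = 0.098 m, which is flat on the block. The gripper is open and clear of everything, and nothing else was moved.
- **Disagreement:** the two cameras differed by 2–3 mm in horizontal position, within the stated calibration error for each. No checks failed.

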